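# Clear the hook stand and hang up the evidence caddy

## Robot

A 7-joint arm with a two-finger parallel gripper is mounted at the origin on the work surface. World frame = base frame: x ahead of the robot, y to its left, z up, the work surface at z = 0. Lengths are in mm, angles in rad, forces in N, time in s.
With the tool pointing down it reaches from about 350 to 900 mm from the base axis. Payload 19.9 kg.
Tool frame: the origin (TCP) lies midway between the tips of the shut fingers; the grasp point (between the pads) lies 19 mm behind it (arm.grasp_offset is the z of the grasp point in the tool frame, in mm); z points along the fingers, y is the line along which they close (so a half turn about z gives the same grasp; the last joint's range is limited). The gripper opens to 94 mm and grips with 3 to 60 N. Pads are 16 mm wide; open, the fingers measure 119 mm over their backs; the gripper's body (75 mm by 177 mm) begins 78 mm behind the grasp point.
Start: joints at [1.123, 0.417, -0.01, 1.614, 0.005, 1.111, -0.053], TCP at [247.287, -573.976, 205.425] pointing down, gripper open.
Joint ranges: [-2.81, 2.81], [-0.39, 2.02], [-1.27, 1.25], [0.06, 2.57], [-1.19, 4.33], [0.19, 2], [-2.82, 2.82]. Speed limits (rad/s): [1.89, 1.89, 2.39, 2.39, 3.01, 3.01, 3.01].

## Interface

Orientations are given as a rotation vector (axis times angle).
In Python, from cell import arm, grab_frame, trace, landmark_of gives the robot as it stands.
- The arm moves only by the tool send_rows, never from a script. Its argument "motion" is a list of rows, each a list of 4 numbers: the shift along the world's x, y, z in m, then the turn about the world's z in degrees. A call has 1 to 10 rows; each row shifts and turns the commanded pose from where the row before left it; what a row does not reach is not made up. A row lasts 1/12 s, in which the tool goes at most 41.7 mm and 7.16 degrees, less where a joint would pass 70% of its speed; a pose out of reach is approached as far as the arm can. A call is refused whole if a number of a shift passes 0.0417 or a number of a turn 7.16, either way. A call with a gripper value outside its range is refused whole. "gripper" is the finger opening in m, from 0 to 0.094, set as the call begins (left out, the last holds). The fingers move at their own pace and stop on an object; the grip force is fixed at half the most. Time passes only in rows, so rows that do not move let the fingers close. It gives the time, the measured TCP pose, the force, the opening and the grip force at its end, in the units of the state.
- arm.state(): the state, without advancing time (a new reading comes with each control period).
- grab_frame(name): name is "side" or "top"; returns a dict with "pixels" (400x640x3 uint8, blue, green, red), "intrinsics" (3x3 intrinsics, pixels), "cam_to_world" (4x4, takes a point from camera to world coordinates). Camera axes: x right, y down, z forward; pixel columns grow to the right and rows downward; lengths in mm; the calibration is good to about 2 mm. A picture is of the moment at which its call begins. There is no depth.
- arm.hand_in(): hands the job in; it is judged then, once.
Trained networks look in a picture, given as the dict that the camera call returned (one of the last four; its "shot" number tells which), for a name from the list of things; names that differ only in an ending like _2 or _b are one class to them, and where a whole thing is asked for, a point or a joint stands for the part that bears it (a point fixed in the world has none). Each returns a list of dicts, best first, with "score" (0 to 1); they miss things now and then, are a little off and sometimes report something else, mostly with a low value. They report only what shows in the picture. A call takes as long as a camera call. They do not tell look-alikes from the thing itself.
- trace(label, picture): "mask" (400x640 bool, what is visible of it) and "xy" ([column, row] in pixels, amid what is visible of it).
- landmark_of(label, picture): "xy" ([column, row] in pixels: a listed point, or the origin of a listed thing).
The state is a dict: "clock": time; "joint_pos": joint angles; "dq": joint speeds; "joint_efforts": joint torques, N m; "eef_pos": TCP position; "eef_rot": TCP orientation; "contact_force": force on the tool from outside, world axes, zero at the start; "ft_torque": the same for the moment, N m; "grip_width": opening from 0.0 (shut) to 1.0 (fully open); "finger_force": force on a finger pad.
Only numpy, scipy, OpenCV 4.12 (cv2) and the standard library are available. Lean on these libraries where they do the work, as an engineer would, in place of code of your own. Each camera call takes 0.05 s, during which the arm holds its last target. There are 200 camera calls.

## Task

The tall bottle and the tall spray can crowd the hook stand on the evidence bench: first stand both of them upright in the shallow white tray. Then hang the metal caddy by its handle on the stand's hook, so that it hangs freely and still. Do not knock anything over, and leave everything else on the bench (tape roll, camera, stapler, mug, jar) where it is.

Things in the scene. Friction and masses are not known exactly. Their poses are not given: they have to be found in the camera images.
- stand: Fixed hook stand, white: a 16 mm square post 208 mm high, on a 90 x 120 x 12 mm foot that reaches from x -10 to x +80 mm. Origin on the table on the post's axis, z up. A single 8 mm round steel hook runs from the post along the stand's -x: its centre line goes through (x, z) = (0, 200), (-45, 185), (-75, 185), (-105, 215) mm at y = 0; the last point is the upturned open tip (its top at 219 mm)
- hook_seat (a point): Point on top of the hook's lowest stretch, 60 mm in front (-x) of the post's axis, 189 mm above the table; axes as the stand's. The 9 mm handle bar rests here, its centre line 4.5 mm higher
- tray: Fixed shallow white plastic tray, 220 mm (its x) x 130 mm (its y), 22 mm high, walls and floor about 4 mm thick. Origin at the centre of its underside
- caddy: Loose open-topped metal caddy, 85 mm (its x) x 130 mm (its y), 50 mm high, empty, about 0.22 kg, with a rigid upright arch handle of 9 mm round bar in its x = 0 plane: uprights at y = +-60.5 mm and a straight level top bar from y = -52 to +52 mm whose centre line is 120 mm above the underside. Origin at the centre of its underside
- caddy_bar (a point): Middle of the caddy's top handle bar, on its centre line, 120 mm above the caddy's underside; the bar runs along the caddy's y
- bottle: Loose tall white plastic bottle with a paper label, closed, 58 mm in diameter up to 140 mm, sloping shoulder to a 25 mm neck at 166 mm, grey cap 32 mm in diameter from 170 to 210 mm high (the top). About 0.26 kg. Origin at the centre of its underside, z up. Starts close to the hook, in front of its tip or at its side
- can: Loose tall bare-metal spray can, 52 mm in diameter up to 142 mm, plain white cap 41 mm in diameter from 152 to 190 mm high (the top). About 0.22 kg. Origin at the centre of its underside, z up. Starts close to the hook, in front of its tip or at its side
- tape: Bystander: low roll of clear tape lying flat, 86 mm outside, 72 mm inside diameter, 46 mm high, also close to the hook (the caddy hangs clear above it). Origin at the centre of its underside
- camera: Bystander: black compact camera standing on the table, about 62 mm (x, with lens) x 105 mm (y) x 66 mm high. Origin under its body
- stapler: Bystander: black stapler, 135 mm long (x), 34 mm wide, 45 mm high. Origin under its middle
- mug: Bystander: white mug, 78 mm in diameter, 88 mm high, handle at its +y. Origin under its middle
- jar: Bystander: small glass jar with white lid, 48 mm in diameter, 65 mm high. Origin under its middle
Things that resemble listed ones, but are neither listed nor needed, are in the scene too. Leave any orange look-alike of the bottle alone.

How it is judged:
By the outcome, as a careful person would: the job done as asked, in the order asked, and still so for the second after the job is handed in, with the robot touching nothing.
It also fails if it takes over 72 s, if anything falls off the work surface, if the arm or the gripper's body presses on something with over 40 N, if the wrist force passes 120 N, or if a joint passes its speed limit or range.

## Working session

There is one attempt and no reset: what is moved stays moved. The work goes in short steps, Python scripts to look and compute and a tool call to move; the robot and the scene stay as the last step left them, time stands still between calls to the robot, and variables do not carry over. Pictures are saved under pics/ and viewed, at most 10 in all, crops included, and the job is handed in when it is done.

Besides the shell and the picture viewer there is one more tool, called after "Call:" as name(argument=value, ...) on one line, values as JSON. send_rows: Moves the arm, as the interface text tells. Its arguments: {"type":"object","properties":{"motion":{"type":"array"},"gripper":{"type":"number"}},"required":["motion"]}

```bash
mkdir -p pics; cat > h.py <<'E'
import numpy as np, cv2
from cell import arm, grab_frame, trace, landmark_of
def at_z(p,xy,z):
    K=np.array(p["intrinsics"]);T=np.array(p["cam_to_world"])
    d=T[:3,:3]@np.linalg.solve(K,[xy[0],xy[1],1]);o=T[:3,3]
    return o+d*(z-o[2])/d[2]
def proj(p,X):
    K=np.array(p["intrinsics"]);T=np.array(p["cam_to_world"])
    c=T[:3,:3].T@(np.array(X,float)-T[:3,3]);u=K@c
    return u[:2]/u[2]
E
python3 - <<'E'
from h import *
np.set_printoptions(precision=1,suppress=True)
for n in("top","side"):
    p=grab_frame(n);cv2.imwrite(f"pics/{n}0.png",p["pixels"])
    print(n,p["cam_to_world"][:3,3] if hasattr(p["cam_to_world"],'shape') else p["cam_to_world"])
    for l in "stand hook_seat tray caddy caddy_bar bottle can tape camera stapler mug jar".split():
        for r in landmark_of(l,p)[:3]:
            z={"hook_seat":189,"caddy_bar":120}.get(l,0)
            print(l,round(r["score"],2),np.array(r["xy"]),at_z(p,r["xy"],z)[:2])
print(arm.state())
E
```

```text
top [ 371.4   20.4 1024.5]
stand 0.91 [327.3 154.3] [716.4  30.9]
stand 0.29 [407.1 275.4] [ 411.9 -172.6]
hook_seat 0.93 [324.2 156.8] [647.   35.4]
tray 0.76 [486.1 236.3] [ 513.3 -370.5]
caddy 0.65 [188.1 228.4] [511.3 374.1]
caddy_bar 0.94 [167.1 215.3] [522.9 382.7]
bottle 0.98 [399.9 174.3] [ 667.6 -158. ]
bottle 0.91 [185.1 178.1] [641.5 395.8]
bottle 0.9 [320.6 283.7] [385.8  37.6]
can 0.78 [313.3 217.5] [548.2  61.3]
can 0.56 [240.7 149.8] [722.3 258.2]
can 0.53 [275.9 277.1] [398.3 147.1]
tape 0.86 [350.  192.4] [615.9 -30.1]
camera 0.85 [405.6 276. ] [ 410.3 -169. ]
stapler 0.65 [452.1 155.2] [ 723.3 -294.6]
mug 0.66 [241.3 149.9] [722.1 256.6]
jar 0.87 [275.9 279.1] [393.5 146.8]
side [1076.8  496.8  771. ]
stand 0.84 [286.9 260.7] [713.8  22.8]
stand 0.5 [446.  287.1] [511.  367.9]
hook_seat 0.6 [301.3 196.4] [652.2  28.8]
tray 0.62 [246.9 164. ] [ 522.2 -378.5]
caddy 0.66 [448.3 289.3] [512.9 375. ]
caddy_bar 0.79 [461.2 258.3] [511.  376.4]
bottle 0.81 [429.5 333.2] [640.7 399.1]
bottle 0.79 [331.3 260.3] [635.9 107.9]
bottle 0.7 [365.8 196.1] [381.6  24.8]
can 0.89 [339.6 232.9] [549.6  62.5]
can 0.27 [398.3 218.7] [395.9 153.3]
tape 0.83 [293.7 227.6] [620.9 -47.4]
tape 0.19 [248.9 165.5] [ 523.  -366.8]
camera 0.74 [315.6 175.5] [ 411.4 -159.3]
stapler 0.87 [211.4 205. ] [ 722.5 -300.4]
mug 0.9 [353.7 319.3] [726.1 255.3]
jar 0.6 [396.2 215.8] [390.2 142.2]
jar 0.47 [302.2 195.1] [ 508.3 -125.2]
{'clock': 1.3, 'joint_pos': array([ 1.1,  0.4, -0. ,  1.6,  0. ,  1.1, -0.1]), 'dq': array([-0., -0., -0., -0., -0., -0., -0.]), 'joint_efforts': array([ -0. , -85.1,   0.6, -42.6,  -0. ,   0. ,   0. ]), 'eef_pos': array([ 247.3, -574. ,  205.4]), 'eef_rot': array([-3.1, -0.6,  0. ]), 'contact_force': array([ 1.1, -0.2,  0.3]), 'ft_torque': array([ 0., -0.,  0.]), 'finger_force': 0.0, 'grip_width': 1.0006543447134673}
```

View pics/top0.png

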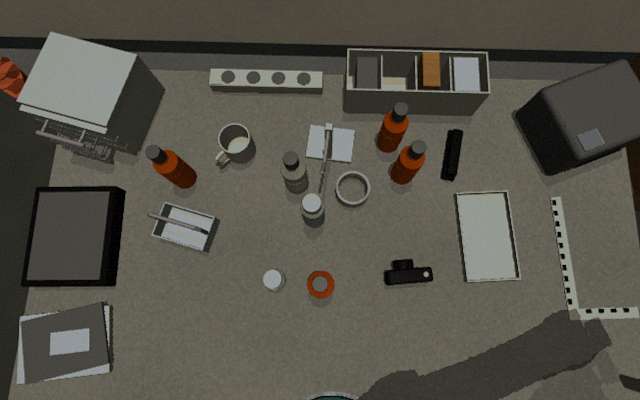

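View pics/side0.png

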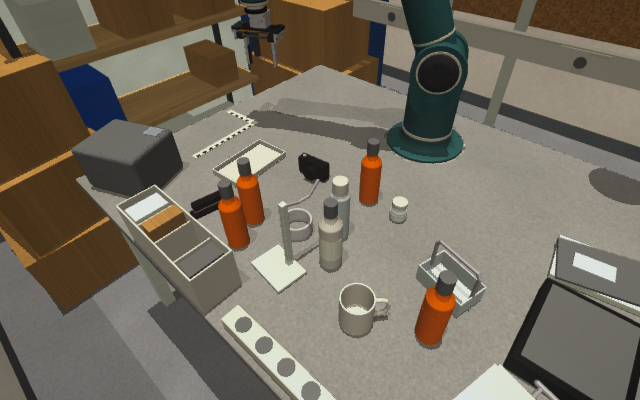

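Bottle candidates in the top view are the whitish one at (294,172) and orange look-alikes at (393,130), (408,162), (175,168) and (320,284). By the description I choose the whitish one, which is at (331,240) in the side view. The can is the slim one with the white cap, at top (312,207) and side (340,205). The white tray is at top (487,236), and the caddy is at top (184,226). Next I check this in a close crop.

```bash
cat > fit.py <<'E'
from h import *
from scipy.optimize import minimize
BOT=[(0,29),(140,29),(166,12.5),(170,16),(210,16)]; CAN=[(0,26),(142,26),(152,20.5),(190,20.5)]
def rev(prof,x,y,z0=0):
    a=np.linspace(0,2*np.pi,24)
    return [np.array([[x+r*np.cos(t),y+r*np.sin(t),z+z0] for z,r in (prof[i],prof[i+1]) for t in a]) for i in range(len(prof)-1)]
def sil(p,parts):
    m=np.zeros((400,640),np.uint8)
    for P in parts:
        q=np.array([proj(p,X) for X in P])
        cv2.fillConvexPoly(m,cv2.convexHull(np.round(q*16).astype(np.int32)),1,cv2.LINE_8,4)
    return m>0
def iou(a,b): return (a&b).sum()/max(1,(a|b).sum())
def box(x,y,yaw,sx,sy,z0,z1,cx=0):
    c,s=np.cos(yaw),np.sin(yaw)
    return np.array([[x+c*u-s*v,y+s*u+c*v,z] for u in(cx-sx/2,cx+sx/2) for v in(-sy/2,sy/2) for z in(z0,z1)])
def pick(label,p,X):
    r=trace(label,p);q=proj(p,X)
    return min(r,key=lambda d:np.hypot(*(np.array(d["xy"])-q)))["mask"] if r else None
def fit(f,views,masks,x0,step):
    cost=lambda v:-sum(iou(sil(p,f(v)),m) for p,m in zip(views,masks) if m is not None)
    S=np.vstack([x0]+[np.array(x0)+np.eye(len(x0))[i]*step[i] for i in range(len(x0))])
    r=minimize(cost,x0,method="Nelder-Mead",options=dict(initial_simplex=S,xatol=.05,fatol=1e-4))
    return r.x,-r.fun/2
E
python3 - <<'E'
from fit import *
np.set_printoptions(precision=3,suppress=True)
V=[grab_frame("top"),grab_frame("side")]
a=cv2.resize(V[0]["pixels"][105:245,250:390],(390,390),interpolation=3);b=cv2.resize(V[1]["pixels"][160:300,250:390],(390,390),interpolation=3)
cv2.imwrite("pics/crop1.png",np.hstack([a,b]))
for l,prof,x0,h in(("bottle",BOT,(636,107),100),("can",CAN,(549,62),95),("tape",[(0,43),(46,43)],(618,-40),20),("mug",[(0,39),(88,39)],(724,256),40),("jar",[(0,24),(65,24)],(392,145),30)):
    M=[pick(l,p,[*x0,h]) for p in V]
    print(l,*fit(lambda v:rev(prof,*v),V,M,x0,[10,10]),[m is not None and m.sum() for m in M])
M=[pick("tray",p,[515,-373,10]) for p in V]
for y in (-.1,.1,): print("tray",*fit(lambda v:[box(v[0],v[1],v[2],220,130,0,22)],V,M,(515,-373,y),[10,10,.1]))
M=[pick("caddy",p,[511,374,30]) for p in V]
def cad(v):
    x,y,t=v;c,s=np.cos(t),np.sin(t);T=lambda pts:np.array([[x+c*u-s*w,y+s*u+c*w,z] for u,w,z in pts])
    return [box(x,y,t,85,130,0,50)]+[T([(a,w,z) for a in(-4,4) for w in(e-4,e+4) for z in(45,115)]) for e in(-60,60)]+[T([(a,w,z) for a in(-4,4) for w in(-58,58) for z in(116,124)])]
for y in(-.5,0,.3,1.2,1.57): print("caddy",*fit(cad,V,M,(511,374,y),[10,10,.15]))
M=[pick("stand",p,[700,30,30]) for p in V]
def stand(v):
    x,y,t=v;c,s=np.cos(t),np.sin(t);T=lambda u,w,z:[x+c*u-s*w,y+s*u+c*w,z]
    k=[(0,200),(-45,185),(-75,185),(-105,215)]
    return [box(x,y,t,90,120,0,12,35),box(x,y,t,16,16,0,208)]+[np.array([T(u,w,z+d) for u,z in k[i:i+2] for w in(-4,4) for d in(-4,4)]) for i in range(3)]
for y in(-.3,0,.3): print("stand",*fit(stand,V,M,(714,27,y),[10,10,.15]))
E
```

```text
bottle [635.684 105.797] 0.9214143020221788 [np.int64(880), np.int64(1428)]
can [545.657  58.367] 0.7292828503736104 [np.int64(617), np.int64(728)]
tape [616.302 -34.463] 0.5107395292229606 [np.int64(486), np.int64(550)]
mug [719.73  258.603] 0.8570587750221618 [np.int64(1228), np.int64(1707)]
jar [392. 145.] 0.8214309457329003 [np.int64(385), np.int64(367)]
tray [ 515.965 -366.503    0.073] 0.8632661268832991
tray [ 515.314 -366.739    0.069] 0.8623072074103137
caddy [511.155 370.623  -0.284] 0.8188688125040842
caddy [510.833 370.521  -0.285] 0.8185768751945222
caddy [510.211 370.835  -0.261] 0.8167614675999548
caddy [510.438 370.448  -0.266] 0.8177565340493369
caddy [510.543 370.338   2.869] 0.8192774255653573
stand [708.889  28.835  -0.101] 0.8938000666064405
stand [710.251  28.076  -0.118] 0.8843272726925879
stand [709.099  29.043  -0.096] 0.893509237504437
```

View pics/crop1.png

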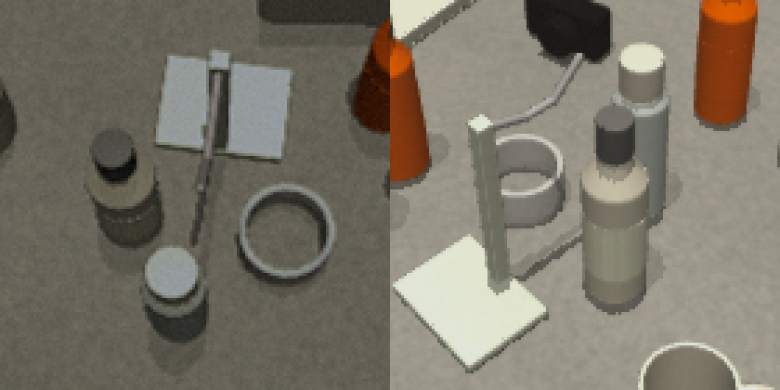

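The left crop shows the whitish bottle with its grey cap at crop (113,150), the can with its white cap at (172,270), and the tape at (287,230). The right crop agrees, so the choices are confirmed. Next I refine the can, caddy and tray with overlays.

```bash
cat > cadm.py <<'E'
from fit import *
def cad(v,z0=0):
    x,y,t=v;c,s=np.cos(t),np.sin(t);T=lambda pts:np.array([[x+c*u-s*w,y+s*u+c*w,z+z0] for u,w,z in pts])
    return [box(x,y,t,85,130,z0,z0+50)]+[T([(a,w,z) for a in(-4,4) for w in(e-4,e+4) for z in(45,115)]) for e in(-60,60)]+[T([(a,w,z) for a in(-4,4) for w in(-58,58) for z in(116,124)])]
def stand(v):
    x,y,t=v;c,s=np.cos(t),np.sin(t);T=lambda u,w,z:[x+c*u-s*w,y+s*u+c*w,z]
    k=[(0,200),(-45,185),(-75,185),(-105,215)]
    return [box(x,y,t,90,120,0,12,35),box(x,y,t,16,16,0,208)]+[np.array([T(u,w,z+d) for u,z in k[i:i+2] for w in(-4,4) for d in(-4,4)]) for i in range(3)]
def draw(p,parts,im,c=(0,0,255)):
    for P in parts:
        q=np.array([proj(p,X) for X in P]);cv2.polylines(im,[cv2.convexHull(np.round((q+.5)*64).astype(np.int32))],True,c,1,cv2.LINE_AA,4)
E
python3 - <<'E'
from cadm import *
from scipy.spatial.transform import Rotation as R
np.set_printoptions(precision=3,suppress=True)
V=[grab_frame("top"),grab_frame("side")]
M=[pick("can",p,[549,62,95]) for p in V]
ob=sil(V[1],rev(BOT,635.7,105.8))
cost=lambda v:-iou(sil(V[0],rev(CAN,*v)),M[0])-iou(sil(V[1],rev(CAN,*v))&~ob,M[1])
r=minimize(cost,(548,60),method="Nelder-Mead",options=dict(initial_simplex=[(548,60),(556,60),(548,68)]));print("can",r.x,-r.fun/2)
print(cost((545.6,58.4)))
C=[[636,106]]
out=[]
for p,rs in((V[0],[(190,140,110),(110,180,110)]),(V[1],[(415,230,110),(235,165,140)])):
    im=cv2.resize(p["pixels"],None,fx=4,fy=4,interpolation=2)
    draw(p,cad((511,370.6,-.28))+stand((709,29,-.1))+rev(CAN,*r.x)+rev(BOT,635.7,105.8),im)
    out.append(im)
a=out[0][400:1000,540:1440];a=cv2.resize(out[0][380:1060,580:1420],(400,324));b=out[1]
t=lambda im,x,y:cv2.resize(im[y*4:y*4+400,x*4:x*4+520],(390,300))
cv2.imwrite("pics/ov.png",np.vstack([np.hstack([t(out[0],135,185),t(out[0],270,115)]),np.hstack([t(out[1],390,230),t(out[1],250,190)])]))
s=arm.state();print(R.from_rotvec(s["eef_rot"]).as_matrix(),s["clock"])
E
```

```text
can [549.335  59.073] 0.8701371367405524
-1.6883903933244433
[[ 0.918  0.396 -0.   ]
 [ 0.396 -0.918  0.   ]
 [-0.    -0.    -1.   ]] 2.4
```

View pics/ov.png

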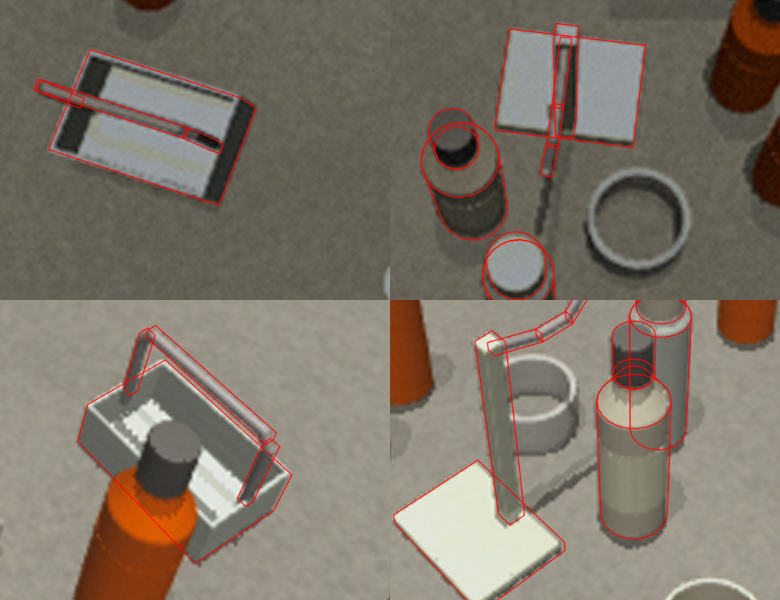

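The overlay outlines (caddy top-left and bottom-left, stand, bottle and can on the right) lie on their objects within about a pixel. I go for the can first.

Call:
send_rows(motion=[[0.0151, 0.03165, 0.0095, 0], [0.0151, 0.03165, 0.0095, 0], [0.0151, 0.03165, 0.0095, 0], [0.0151, 0.03165, 0.0095, 0], [0.0151, 0.03165, 0.0095, 0], [0.0151, 0.03165, 0.0095, 0], [0.0151, 0.03165, 0.0095, 0], [0.0151, 0.03165, 0.0095, 0], [0.0151, 0.03165, 0.0095, 0], [0.0151, 0.03165, 0.0095, 0]], gripper=0.075)

```text
clock: 3.23
eef_pos: [398.7, -255.8, 301.1]
eef_rot: [3.076, 0.634, 0.0]
contact_force: [0.2, -0.8, 1.1]
grip_width: 0.804
finger_force: 0.0
```

Call:
send_rows(motion=[[0.0151, 0.03165, 0, 0], [0.0151, 0.03165, 0, 0], [0.0151, 0.03165, 0, 0], [0.0151, 0.03165, 0, 0], [0.0151, 0.03165, 0, 0], [0.0151, 0.03165, 0, 0], [0.0151, 0.03165, 0, 0], [0.0151, 0.03165, 0, 0], [0.0151, 0.03165, 0, 0], [0.0151, 0.03165, 0, 0]])

```text
clock: 4.07
eef_pos: [549.8, 60.6, 300.6]
eef_rot: [3.077, 0.634, 0.001]
contact_force: [0.6, -1.2, -0.3]
grip_width: 0.802
finger_force: 0.0
```

Call:
send_rows(motion=[[0, 0, 0, 0], [0, 0, 0, 0]])

```text
clock: 4.23
eef_pos: [549.4, 60.8, 300.1]
eef_rot: [-3.075, -0.639, 0.001]
contact_force: [-0.5, -0.7, -0.0]
grip_width: 0.795
finger_force: 0.0
```

Call:
send_rows(motion=[[0, -0.0015, -0.025, 0], [0, 0, -0.025, 0], [0, 0, -0.025, 0], [0, 0, -0.025, 0], [0, 0, -0.02, 0], [0, 0, -0.015, 0], [0, 0, -0.012, 0], [0, 0, 0, 0]])

```text
clock: 4.9
eef_pos: [548.2, 56.3, 151.5]
eef_rot: [-3.077, -0.633, 0.005]
contact_force: [-0.7, -0.1, -0.6]
grip_width: 0.793
finger_force: 0.0
```

Call:
send_rows(motion=[[0, 0, 0, 0], [0, 0, 0, 0], [0, 0, 0, 0], [0, 0, 0, 0], [0, 0, 0, 0], [0, 0, 0, 0]], gripper=0.03)

```text
clock: 5.4
eef_pos: [549.4, 57.6, 153.8]
eef_rot: [3.077, 0.635, 0.001]
contact_force: [0.1, 0.5, 3.3]
grip_width: 0.431
finger_force: 29.9
```

Call:
send_rows(motion=[[0, 0, 0.008, 0], [0, 0, 0.016, 0], [0, 0, 0.022, 0], [0, 0, 0.022, 0], [0, 0, 0.016, 0], [0, 0, 0.006, 0], [-0.003, -0.015, 0, 0], [-0.005, -0.025, 0, 0], [-0.006, -0.032, 0, 0], [-0.007, -0.035, 0, 0]])

```text
clock: 6.23
eef_pos: [527.7, -49.8, 243.0]
eef_rot: [-3.076, -0.638, 0.001]
contact_force: [1.6, 0.1, -2.9]
grip_width: 0.435
finger_force: 29.9
```

Call:
send_rows(motion=[[-0.007, -0.036, 0, 0], [-0.007, -0.036, 0, 0], [-0.007, -0.036, 0, 0], [-0.007, -0.036, 0, 0], [-0.007, -0.036, 0, 0], [-0.007, -0.036, 0, 0], [-0.007, -0.035, 0, 0], [-0.006, -0.03, 0, 0], [-0.005, -0.022, 0, 0], [-0.003, -0.013, 0, 0]])

```text
clock: 7.07
eef_pos: [463.7, -368.1, 242.7]
eef_rot: [-3.077, -0.63, 0.002]
contact_force: [1.0, -0.9, -2.6]
grip_width: 0.434
finger_force: 29.9
```

Call:
send_rows(motion=[[-0.001, -0.004, 0, 0], [0, 0, 0, 0], [0, 0, 0, 0]])

```text
clock: 7.32
eef_pos: [464.9, -367.9, 243.3]
eef_rot: [-3.076, -0.637, -0.0]
contact_force: [0.4, 0.0, -2.4]
grip_width: 0.435
finger_force: 29.9
```

Call:
send_rows(motion=[[0, 0, -0.018, 0], [0, 0, -0.02, 0], [0, 0, -0.018, 0], [0, 0, -0.013, 0], [0, 0, -0.007, 0], [0, 0, -0.004, 0], [0, 0, -0.002, 0], [0, 0, -0.002, 0], [0, 0, 0, 0]])

```text
clock: 8.07
eef_pos: [464.6, -369.4, 159.8]
eef_rot: [3.076, 0.635, 0.001]
contact_force: [-0.6, -0.4, -2.6]
grip_width: 0.432
finger_force: 29.9
```

Call:
send_rows(motion=[[0, 0, -0.001, 0], [0, 0, -0.001, 0], [0, 0, 0, 0]])

```text
clock: 8.32
eef_pos: [464.5, -369.6, 157.8]
eef_rot: [3.076, 0.634, 0.001]
contact_force: [-0.9, -0.2, -1.1]
grip_width: 0.432
finger_force: 29.9
```

Call:
send_rows(motion=[[0, 0, 0, 0], [0, 0, 0, 0], [0, 0, 0, 0], [0, 0, 0, 0], [0, 0, 0.01, 0], [0, 0, 0.03, 0], [0, 0, 0.035, 0], [0, 0, 0.035, 0], [0, 0, 0.032, 0]], gripper=0.065)

```text
clock: 9.07
eef_pos: [464.2, -369.3, 302.4]
eef_rot: [3.076, 0.635, 0.001]
contact_force: [-0.5, 0.4, 0.1]
grip_width: 0.693
finger_force: 0.0
```

Call:
send_rows(motion=[[0.011, 0.03, 0, 0], [0.012, 0.034, 0, 0], [0.012, 0.034, 0, 0], [0.012, 0.034, 0, 0], [0.012, 0.034, 0, 0], [0.012, 0.034, 0, 0], [0.012, 0.034, 0, 0], [0.012, 0.034, 0, 0], [0.012, 0.034, 0, 0], [0.012, 0.034, 0, 0]])

```text
clock: 9.9
eef_pos: [583.6, -31.8, 300.5]
eef_rot: [3.076, 0.634, 0.001]
contact_force: [0.4, -1.1, 0.4]
grip_width: 0.691
finger_force: 0.0
```

Call:
send_rows(motion=[[0.012, 0.034, 0, 0], [0.012, 0.034, 0, 0], [0.012, 0.034, 0, 0], [0.012, 0.034, 0, 0], [0.004, 0.003, 0, 0], [0, 0, 0, 0], [0, 0, 0, 0]])

```text
clock: 10.48
eef_pos: [635.2, 105.1, 299.7]
eef_rot: [3.077, 0.634, -0.0]
contact_force: [0.8, -1.5, 0.2]
grip_width: 0.692
finger_force: 0.0
```

```bash
python3 - <<'E'
from fit import *
np.set_printoptions(precision=1,suppress=True)
V=[grab_frame("top"),grab_frame("side")]
for l,prof,x0,z in(("can",CAN,(464.5,-369.5),4),("bottle",BOT,(635.7,105.8),0)):
    M=[pick(l,p,[*x0,95]) for p in V]
    print(l,*fit(lambda v:rev(prof,*v,z),V,M,x0,[8,8]),[m is not None and m.sum() for m in M])
s=arm.state();print(s["eef_pos"],s["clock"])
E
```

```text
can [ 461.6 -370.5] 0.8962981941473122 [np.int64(1066), np.int64(917)]
bottle [637.  105.2] 0.4427254772876893 [np.int64(1055), np.int64(1345)]
[635.3 104.5 299.7] 10.7833
```

Call:
send_rows(motion=[[0.0005, 0.001, -0.022, 0], [0, 0, -0.025, 0], [0, 0, -0.025, 0], [0, 0, -0.022, 0], [0, 0, -0.018, 0], [0, 0, -0.012, 0], [0, 0, -0.005, 0], [0, 0, 0, 0]])

```text
clock: 11.45
eef_pos: [635.5, 106.2, 169.9]
eef_rot: [-3.077, -0.634, 0.002]
contact_force: [-0.9, -0.2, 0.0]
grip_width: 0.692
finger_force: 0.0
```

Call:
send_rows(motion=[[0, 0, 0, 0], [0, 0, 0, 0], [0, 0, 0, 0], [0, 0, 0, 0], [0, 0, 0, 0], [0, 0, 0, 0]], gripper=0.02)

```text
clock: 11.95
eef_pos: [636.0, 106.5, 170.8]
eef_rot: [3.077, 0.635, 0.001]
contact_force: [0.4, -0.1, 1.5]
grip_width: 0.338
finger_force: 30.0
```

Call:
send_rows(motion=[[0, 0, 0.008, 0], [0, 0, 0.016, 0], [0, 0, 0.022, 0], [0, 0, 0.022, 0], [0, 0, 0.016, 0], [0, 0, 0.006, 0], [-0.015, 0, 0, 0], [-0.025, 0, 0, 0], [-0.03, 0, 0, 0], [-0.025, -0.01, 0, 0]])

```text
clock: 12.78
eef_pos: [538.5, 98.1, 259.6]
eef_rot: [-3.075, -0.638, 0.002]
contact_force: [0.3, 0.3, -3.4]
grip_width: 0.335
finger_force: 30.0
```

Call:
send_rows(motion=[[-0.015, -0.02, 0, 0], [-0.005, -0.03, 0, 0], [0, -0.035, 0, 0], [0.003, -0.035, 0, 0], [0.004, -0.036, 0, 0], [0.004, -0.036, 0, 0], [0.004, -0.036, 0, 0], [0.004, -0.036, 0, 0], [0.004, -0.036, 0, 0], [0.004, -0.036, 0, 0]])

```text
clock: 13.62
eef_pos: [547.3, -241.2, 260.0]
eef_rot: [-3.076, -0.635, 0.001]
contact_force: [0.7, 0.5, -1.8]
grip_width: 0.336
finger_force: 30.0
```

Call:
send_rows(motion=[[0.004, -0.036, 0, 0], [0.004, -0.03, 0, 0], [0.004, -0.026, 0, 0], [0.003, -0.018, 0, 0], [0.002, -0.01, 0, 0], [0, -0.003, 0, 0], [0, 0, 0, 0], [0, 0, 0, 0]])

```text
clock: 14.28
eef_pos: [565.0, -361.0, 260.4]
eef_rot: [-3.076, -0.636, -0.0]
contact_force: [0.4, 0.7, -3.0]
grip_width: 0.332
finger_force: 30.0
```

Lower to a TCP height of about 175 mm.

Call:
send_rows(motion=[[0, -0.001, -0.018, 0], [0, -0.001, -0.02, 0], [0, 0, -0.018, 0], [0, 0, -0.013, 0], [0, 0, -0.007, 0], [0, 0, -0.004, 0], [0, 0, -0.002, 0], [0, 0, -0.002, 0], [0, 0, 0, 0]])

```text
clock: 15.03
eef_pos: [565.0, -364.5, 176.9]
eef_rot: [3.076, 0.635, 0.001]
contact_force: [0.2, -0.8, -2.8]
grip_width: 0.342
finger_force: 30.0
```

Call:
send_rows(motion=[[0, 0, -0.001, 0], [0, 0, 0, 0]])

```text
clock: 15.2
eef_pos: [564.9, -364.5, 175.8]
eef_rot: [3.077, 0.635, 0.001]
contact_force: [-0.0, -0.4, -3.4]
grip_width: 0.333
finger_force: 30.0
```

Call:
send_rows(motion=[[0, 0, -0.001, 0], [0, 0, 0, 0]])

```text
clock: 15.37
eef_pos: [565.0, -364.6, 174.8]
eef_rot: [3.076, 0.634, 0.001]
contact_force: [-0.1, 0.6, -0.2]
grip_width: 0.334
finger_force: 30.0
```

Call:
send_rows(motion=[[0, 0, 0, 0], [0, 0, 0, 0], [0, 0, 0, 0], [0, 0, 0, 0], [0, 0, 0.01, 0], [0, 0, 0.03, 0], [0, 0, 0.033, 0], [0, 0, 0.033, 0], [0, 0, 0.024, 0]], gripper=0.06)

```text
clock: 16.12
eef_pos: [565.1, -364.5, 308.5]
eef_rot: [3.075, 0.634, 0.003]
contact_force: [-0.5, 0.4, 0.7]
grip_width: 0.64
finger_force: 0.0
```

Call:
send_rows(motion=[[-0.003, 0.034, 0, 0], [-0.003, 0.036, 0, 2.7], [-0.003, 0.036, 0, 2.7], [-0.003, 0.036, 0, 2.7], [-0.003, 0.036, 0, 2.7], [-0.003, 0.036, 0, 2.7], [-0.003, 0.036, 0, 2.7], [-0.003, 0.036, 0, 2.7], [-0.003, 0.036, 0, 2.7], [-0.003, 0.036, 0, 2.7]])

```text
clock: 16.95
eef_pos: [534.4, -4.8, 305.5]
eef_rot: [2.872, 1.271, 0.001]
contact_force: [1.2, 0.5, 0.0]
grip_width: 0.639
finger_force: 0.0
```

Call:
send_rows(motion=[[-0.003, 0.036, 0, 2.7], [-0.003, 0.036, 0, 2.7], [-0.003, 0.036, 0, 2.7], [-0.003, 0.036, 0, 2.7], [-0.003, 0.036, 0, 2.7], [-0.003, 0.036, 0, 2.7], [-0.003, 0.036, 0, 2.7], [-0.003, 0.036, 0, 2.7], [-0.003, 0.036, 0, 2.7], [-0.004, 0.03, 0, 2.05]], gripper=0.05)

```text
clock: 17.78
eef_pos: [503.2, 349.9, 305.2]
eef_rot: [-2.507, -1.893, -0.001]
contact_force: [-0.1, 0.0, 0.3]
grip_width: 0.527
finger_force: 0.0
```

Call:
send_rows(motion=[[0, 0, 0, 0], [0, 0, 0, 0]])

```text
clock: 17.95
eef_pos: [502.9, 349.2, 304.9]
eef_rot: [-2.506, -1.893, -0.0]
contact_force: [0.3, -0.7, 0.7]
grip_width: 0.531
finger_force: 0.0
```

```bash
python3 - <<'E'
from cadm import *
from scipy.spatial.transform import Rotation as R
np.set_printoptions(precision=2,suppress=True)
V=[grab_frame("top"),grab_frame("side")]
for l,prof,x0,z in(("can",CAN,(464.5,-369.5),4),("bottle",BOT,(565,-364.6),4)):
    M=[pick(l,p,[*x0,95]) for p in V]
    print(l,*fit(lambda v:rev(prof,*v,z),V,M,x0,[8,8]),[m is not None and m.sum() for m in M])
ims=[]
for p in V:
    im=cv2.resize(p["pixels"],None,fx=2,fy=2);draw(p,cad((511,370.6,-.28)),im) if 0 else None
    ims.append(cv2.resize(p["pixels"],(400,250)))
cv2.imwrite("pics/mid.png",np.hstack(ims))
s=arm.state();y=R.from_rotvec(s["eef_rot"]).as_matrix()[:,1];print(s["eef_pos"],np.degrees(np.arctan2(y[1],y[0])),s["joint_pos"],s["clock"])
E
```

```text
can [ 462.9  -368.36] 0.8986096541867898 [np.int64(1180), np.int64(781)]
bottle [ 565.85 -364.71] 0.8238985418655971 [np.int64(1277), np.int64(786)]
[504.33 346.49 304.76] -16.143711385044263 [-0.1   0.41 -0.75  1.5   0.28  1.34 -1.16] 18.25
```

View pics/mid.png

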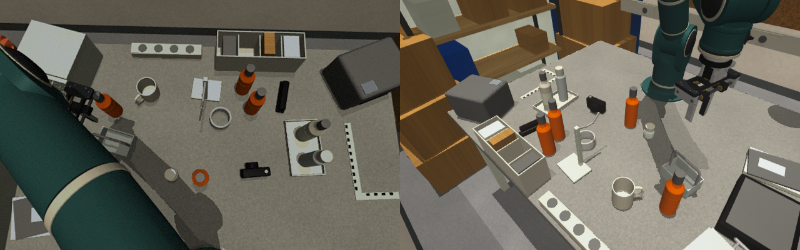

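Both the bottle and can stand in the tray (left picture, about (315,140)). Now the caddy bar.

Call:
send_rows(motion=[[0, 0, -0.03, 0], [0, 0, -0.035, 0], [0, 0, -0.035, 0], [0, 0, -0.03, 0], [0, 0, -0.025, 0], [0, 0, -0.02, 0], [0, 0, -0.015, 0], [0, 0, -0.01, 0], [0, 0, -0.004, 0], [0, 0, 0, 0]])

```text
clock: 19.08
eef_pos: [503.8, 347.2, 100.1]
eef_rot: [-2.51, -1.889, 0.001]
contact_force: [1.1, 0.2, -0.4]
grip_width: 0.533
finger_force: 0.0
```

Call:
send_rows(motion=[[0, 0, 0, 0], [0, 0, 0, 0], [0, 0, 0, 0], [0, 0, 0, 0], [0, 0, 0, 0], [0, 0, 0, 0], [0, 0, 0, 0]], gripper=0)

```text
clock: 19.67
eef_pos: [503.8, 347.6, 100.5]
eef_rot: [-2.51, -1.89, 0.0]
contact_force: [0.4, 0.4, -1.4]
grip_width: 0.084
finger_force: 30.0
```

Call:
send_rows(motion=[[0, 0, 0.004, 0], [0, 0, 0.008, 0], [0, 0, 0.014, 0], [0, 0, 0.02, 0], [0, 0, 0.022, 0], [0, 0, 0.022, 0], [0, 0, 0.02, 0], [0, 0, 0.014, 0], [0, 0, 0.006, 0], [0, 0, 0, 0]])

```text
clock: 20.5
eef_pos: [504.2, 347.9, 232.5]
eef_rot: [2.509, 1.889, 0.004]
contact_force: [-0.6, 0.7, -2.4]
grip_width: 0.082
finger_force: 30.0
```

Call:
send_rows(motion=[[0, -0.008, 0, 0.5], [-0.001, -0.016, 0, 0.8], [-0.001, -0.022, 0, 0.8], [-0.001, -0.026, 0, 0.8], [-0.001, -0.026, 0, 0.8], [-0.001, -0.026, 0, 0.8], [-0.001, -0.026, 0, 0.8], [-0.001, -0.026, 0, 0.8], [-0.001, -0.026, 0, 0.8], [-0.002, -0.026, 0, 0.8]])

```text
clock: 21.33
eef_pos: [493.0, 117.5, 229.5]
eef_rot: [-2.376, -2.054, 0.002]
contact_force: [0.3, -0.1, -3.0]
grip_width: 0.083
finger_force: 30.0
```

Call:
send_rows(motion=[[-0.002, -0.024, 0, 0.8], [-0.002, -0.022, 0, 0.8], [-0.001, -0.018, 0, 0.8], [-0.001, -0.014, 0, 0], [-0.001, -0.009, 0, 0], [0, -0.005, 0, 0], [0, 0, 0, 0], [0, 0, 0, 0], [0, 0, 0, 0]])

```text
clock: 22.08
eef_pos: [486.7, 28.4, 230.3]
eef_rot: [-2.332, -2.104, -0.0]
contact_force: [-0.2, -0.1, -2.2]
grip_width: 0.085
finger_force: 30.0
```

```bash
python3 - <<'E'
from cadm import *
from scipy.spatial.transform import Rotation as R
np.set_printoptions(precision=2,suppress=True)
V=[grab_frame("top"),grab_frame("side")]
s=arm.state();y=R.from_rotvec(s["eef_rot"]).as_matrix()[:,1];a=np.arctan2(-y[1],-y[0])
if abs(a)>1.5:a=np.arctan2(y[1],y[0])
e=s["eef_pos"];b=np.array([-np.sin(a),np.cos(a)]);c=e[:2]+24.1*b
print(e,np.degrees(a),c,s["clock"],s["contact_force"])
for n,p in zip("ts",V):
    print(n,[ (r["score"],r["xy"],proj(p,[*c,e[2]+19])) for r in landmark_of("caddy_bar",p)[:2]])
im=cv2.resize(V[1]["pixels"],None,fx=4,fy=4,interpolation=2)
draw(V[1],cad((*c,a),e[2]+19-120)+stand((709,29,-.1)),im)
q=proj(V[1],[550,35,200]).astype(int);x,yy=max(q[0]-100,0),max(q[1]-75,0)
cv2.imwrite("pics/grasp.png",im[yy*4:yy*4+600,x*4:x*4+800]);print(x,yy)
E
```

```text
[486.79  28.36 230.39] -5.869410957328616 [489.25  52.33] 22.1833 [-0.76 -0.03 -2.94]
t []
s [(0.8, [353.4, 147.1], array([354.27, 148.27]))]
232 98
```

View pics/grasp.png

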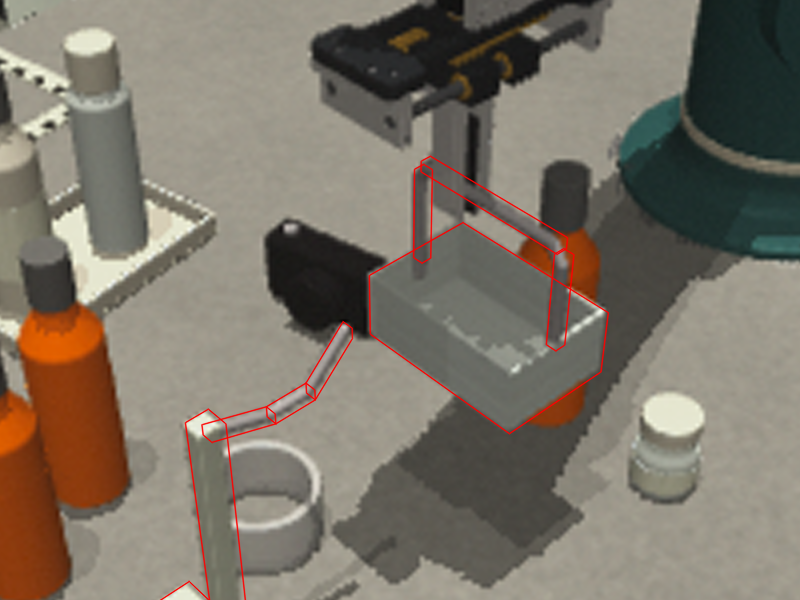

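The caddy is level in the grip (bar from crop (428,165) to (565,245)) and the model outline matches. I approach along the hook's axis.

Call:
send_rows(motion=[[0.008, -0.0009, 0, 0], [0.016, -0.0017, 0, 0], [0.022, -0.0024, 0, 0], [0.024, -0.0026, 0, 0], [0.024, -0.0026, 0, 0], [0.022, -0.0024, 0, 0], [0.018, -0.0019, 0, 0], [0.012, -0.0013, 0, 0], [0.008, -0.0008, 0, 0], [0.004, -0.0004, 0, 0]])

```text
clock: 23.12
eef_pos: [645.7, 10.5, 229.8]
eef_rot: [-2.333, -2.103, 0.0]
contact_force: [0.1, 0.2, -1.7]
grip_width: 0.086
finger_force: 30.0
```

Call:
send_rows(motion=[[0, 0, 0, 0], [0, 0, 0, 0], [0, 0, 0, 0]])

```text
clock: 23.37
eef_pos: [644.3, 10.6, 230.6]
eef_rot: [2.333, 2.103, -0.0]
contact_force: [-0.8, -0.6, -2.2]
grip_width: 0.084
finger_force: 30.0
```

```bash
python3 - <<'E'
from cadm import *
from scipy.spatial.transform import Rotation as R
np.set_printoptions(precision=2,suppress=True)
p=grab_frame("side")
s=arm.state();y=R.from_rotvec(s["eef_rot"]).as_matrix()[:,1];a=np.arctan2(-y[1],-y[0])
if abs(a)>1.5:a=np.arctan2(y[1],y[0])
e=s["eef_pos"];b=np.array([-np.sin(a),np.cos(a)]);c=e[:2]+24.1*b
print(e,np.degrees(a),c,s["clock"],s["contact_force"],proj(p,[*c,e[2]+19]),[r["xy"] for r in landmark_of("caddy_bar",p)])
im=cv2.resize(p["pixels"],None,fx=4,fy=4,interpolation=2)
q=proj(p,[650,35,180]).astype(int);x,yy=q[0]-80,q[1]-75
cv2.imwrite("pics/pre.png",im[yy*4:yy*4+600,x*4:x*4+640])
E
```

```text
[644.38  10.57 230.7 ] -5.931342962714983 [646.87  34.54] 23.4167 [ 0.13  0.58 -2.18] [303.33 176.26] [[305.9, 180.9], [305.3, 212.0]]
```

View pics/pre.png

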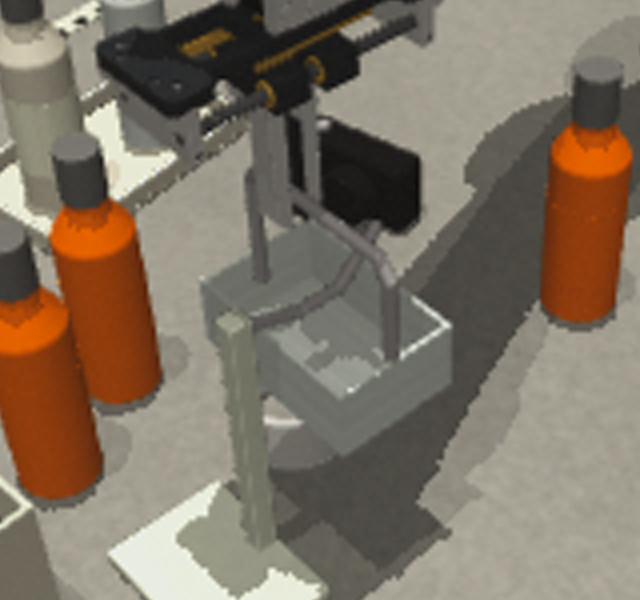

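The hook runs through the arch under the bar. I lower gently.

Call:
send_rows(motion=[[0, 0, -0.006, 0], [0, 0, -0.01, 0], [0, 0, -0.011, 0], [0, 0, -0.01, 0], [0, 0, -0.007, 0], [0, 0, -0.004, 0], [0, 0, -0.003, 0], [0, 0, -0.001, 0], [0, 0, 0, 0], [0, 0, 0, 0]])

```text
clock: 24.3
eef_pos: [645.0, 10.6, 178.8]
eef_rot: [2.333, 2.103, 0.0]
contact_force: [0.4, -0.3, -1.7]
grip_width: 0.086
finger_force: 30.0
```

Call:
send_rows(motion=[[0, 0, -0.001, 0], [0, 0, -0.001, 0], [0, 0, 0, 0], [0, 0, 0, 0]])

```text
clock: 24.63
eef_pos: [644.8, 10.5, 176.5]
eef_rot: [-2.334, -2.103, 0.0]
contact_force: [-0.5, 0.6, -2.3]
grip_width: 0.086
finger_force: 30.0
```

Call:
send_rows(motion=[[0, 0, -0.001, 0], [0, 0, -0.001, 0], [0, 0, 0, 0], [0, 0, 0, 0]])

```text
clock: 24.97
eef_pos: [644.7, 10.5, 174.3]
eef_rot: [-2.333, -2.103, 0.0]
contact_force: [0.2, 0.7, -2.8]
grip_width: 0.085
finger_force: 30.0
```

Call:
send_rows(motion=[[0, 0, -0.0005, 0], [0, 0, 0, 0], [0, 0, 0, 0]])

```text
clock: 25.22
eef_pos: [644.8, 10.5, 174.0]
eef_rot: [2.334, 2.103, -0.0]
contact_force: [-0.1, 0.7, -1.7]
grip_width: 0.086
finger_force: 30.0
```

Call:
send_rows(motion=[[0, 0, -0.001, 0], [0, 0, 0, 0], [0, 0, 0, 0]])

```text
clock: 25.47
eef_pos: [644.9, 10.5, 173.1]
eef_rot: [2.334, 2.103, 0.0]
contact_force: [-0.7, -0.2, 2.4]
grip_width: 0.083
finger_force: 30.0
```

Call:
send_rows(motion=[[0, 0, -0.0005, 0], [0, 0, 0, 0], [0, 0, 0, 0]])

```text
clock: 25.72
eef_pos: [645.0, 10.4, 172.7]
eef_rot: [2.334, 2.103, 0.0]
contact_force: [-1.8, -2.1, 4.6]
grip_width: 0.085
finger_force: 30.0
```

Call:
send_rows(motion=[[0, 0, 0.0007, 0], [0, 0, 0, 0], [0, 0, 0, 0]])

```text
clock: 25.97
eef_pos: [644.8, 10.5, 173.1]
eef_rot: [-2.334, -2.103, 0.0]
contact_force: [-0.4, -2.0, 1.9]
grip_width: 0.085
finger_force: 30.0
```

Call:
send_rows(motion=[[0, 0, 0, 0], [0, 0, 0, 0], [0, 0, 0, 0], [0, 0, 0, 0]], gripper=0.04)

```text
clock: 26.3
eef_pos: [644.7, 10.7, 173.0]
eef_rot: [-2.333, -2.103, 0.0]
contact_force: [-0.2, -0.4, 0.5]
grip_width: 0.331
finger_force: 0.0
```

```bash
python3 - <<'E'
from cadm import *
p=grab_frame("side");im=cv2.resize(p["pixels"],None,fx=4,fy=4,interpolation=2)
q=proj(p,[650,35,150]).astype(int);x,yy=q[0]-80,q[1]-75
cv2.imwrite("pics/rel.png",im[yy*4:yy*4+600,x*4:x*4+640])
E
```

```text
(no output)
```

View pics/rel.png

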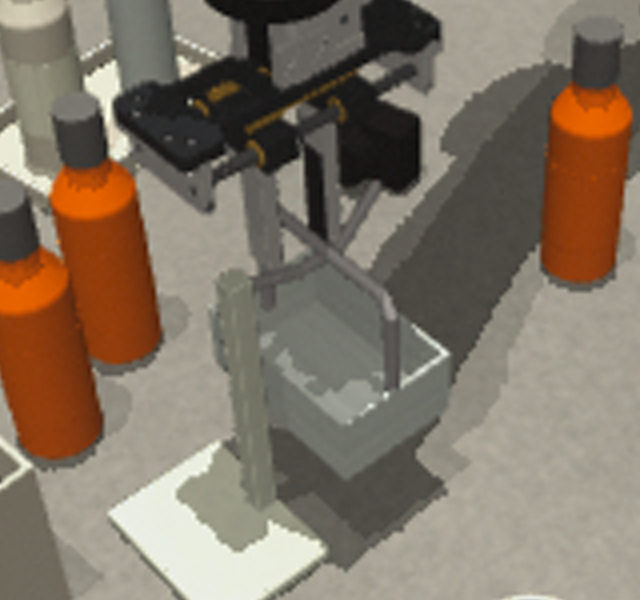

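The bar rests on the hook at crop (325,250) and the fingers are open and clear. I retreat straight up.

Call:
send_rows(motion=[[0, 0, 0, 0], [0, 0, 0.005, 0], [0, 0, 0.01, 0], [0, 0, 0.02, 0], [0, 0, 0.03, 0], [0, 0, 0.03, 0], [0, 0, 0.03, 0], [0, 0, 0.02, 0], [-0.03, 0, 0.01, 0], [-0.04, 0, 0, 0]])

```text
clock: 27.18
eef_pos: [575.9, 11.2, 330.4]
eef_rot: [2.333, 2.103, 0.005]
contact_force: [0.8, 1.1, 0.0]
grip_width: 0.423
finger_force: 0.0
```

Call:
send_rows(motion=[[-0.04, 0, 0, 0], [-0.04, 0, 0, 0], [-0.03, 0, 0, 0], [0, 0, 0, 0], [0, 0, 0, 0], [0, 0, 0, 0], [0, 0, 0, 0], [0, 0, 0, 0], [0, 0, 0, 0], [0, 0, 0, 0]])

```text
clock: 28.02
eef_pos: [465.1, 10.7, 327.9]
eef_rot: [-2.332, -2.103, 0.0]
contact_force: [-0.3, -0.3, 0.1]
grip_width: 0.425
finger_force: 0.0
```

```bash
python3 - <<'E'
from cadm import *
np.set_printoptions(precision=1,suppress=True)
A=grab_frame("side")
for _ in range(4): B=grab_frame("side")
d=cv2.absdiff(A["pixels"],B["pixels"]).max(2);print("moving px",(d>40).sum())
q=proj(B,[650,35,150]).astype(int)
a=cv2.resize(B["pixels"],(480,300));x,y=q-[50,60]
b=cv2.resize(B["pixels"][y:y+120,x:x+120],(300,300),interpolation=2)
cv2.imwrite("pics/fin.png",np.hstack([a,b]));print([r["xy"] for r in landmark_of("caddy_bar",B)],proj(B,[647,34.6,193.5]),arm.state()["clock"])
E
```

```text
moving px 28
[[303.1, 194.7], [261.8, 158.0]] [304.5 194.9] 28.3167
```

View pics/fin.png

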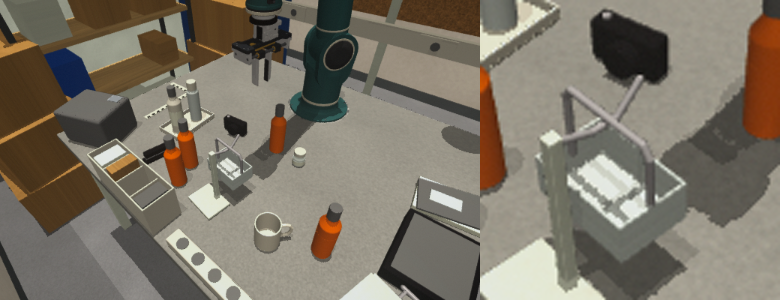

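The caddy hangs on the hook at (235,165), clear of the arm. I let any swing die down, then verify.

Call:
send_rows(motion=[[0, 0, 0, 0], [0, 0, 0, 0], [0, 0, 0, 0], [0, 0, 0, 0], [0, 0, 0, 0], [0, 0, 0, 0], [0, 0, 0, 0], [0, 0, 0, 0], [0, 0, 0, 0], [0, 0, 0, 0]])

```text
clock: 29.15
eef_pos: [464.8, 10.5, 328.1]
eef_rot: [-2.334, -2.103, 0.0]
contact_force: [-0.3, 0.1, 0.0]
grip_width: 0.428
finger_force: 0.0
```

Call:
send_rows(motion=[[0, 0, 0, 0], [0, 0, 0, 0], [0, 0, 0, 0], [0, 0, 0, 0], [0, 0, 0, 0], [0, 0, 0, 0], [0, 0, 0, 0], [0, 0, 0, 0], [0, 0, 0, 0], [0, 0, 0, 0]])

```text
clock: 29.98
eef_pos: [464.8, 10.5, 328.1]
eef_rot: [-2.334, -2.103, 0.0]
contact_force: [1.7, -0.2, -1.2]
grip_width: 0.429
finger_force: 0.0
```

Call:
send_rows(motion=[[0, 0, 0, 0], [0, 0, 0, 0], [0, 0, 0, 0], [0, 0, 0, 0], [0, 0, 0, 0], [0, 0, 0, 0], [0, 0, 0, 0], [0, 0, 0, 0], [0, 0, 0, 0], [0, 0, 0, 0]])

```text
clock: 30.82
eef_pos: [464.8, 10.5, 328.1]
eef_rot: [-2.334, -2.103, 0.0]
contact_force: [0.0, 0.1, -0.0]
grip_width: 0.424
finger_force: 0.0
```

```bash
python3 - <<'E'
from cadm import *
F=[grab_frame("side") for _ in range(12)]
q=proj(F[0],[650,35,130]).astype(int);sl=(slice(q[1]-45,q[1]+45),slice(q[0]-40,q[0]+40))
g=[cv2.cvtColor(f["pixels"],cv2.COLOR_BGR2GRAY).astype(np.float32) for f in F]
print("caddy",[round(float(abs(x[sl]-g[0][sl]).mean()),2) for x in g[1:]])
st=(slice(300,390),slice(300,380));print("static",[round(float(abs(x[st]-g[0][st]).mean()),2) for x in g[1:]])
print([tuple(np.round(cv2.phaseCorrelate(g[0][sl],x[sl])[0],2)) for x in g[1:]])
print(arm.state()["clock"])
E
```

```text
caddy [0.88, 0.88, 0.89, 0.91, 0.94, 0.93, 0.94, 0.96, 0.98, 1.0, 1.0]
static [0.83, 0.85, 0.84, 0.84, 0.84, 0.83, 0.83, 0.85, 0.84, 0.84, 0.84]
[(np.float64(0.01), np.float64(0.03)), (np.float64(-0.01), np.float64(0.01)), (np.float64(0.0), np.float64(0.02)), (np.float64(-0.01), np.float64(0.0)), (np.float64(0.03), np.float64(0.03)), (np.float64(0.03), np.float64(-0.02)), (np.float64(0.05), np.float64(0.01)), (np.float64(0.04), np.float64(0.01)), (np.float64(0.05), np.float64(0.02)), (np.float64(0.06), np.float64(0.02)), (np.float64(0.04), np.float64(-0.0))]
31.4167
```

A very slow drift remains, so I watch it over a longer span.

```bash
python3 - <<'E'
from cadm import *
def gr():
    f=grab_frame("side");return f,cv2.cvtColor(f["pixels"],cv2.COLOR_BGR2GRAY).astype(np.float32)
f,g0=gr();q=proj(f,[650,35,130]).astype(int);sl=(slice(q[1]-45,q[1]+45),slice(q[0]-40,q[0]+40))
for i in range(1,81):
    f,g=gr()
    if i%8==0: print(round(arm.state()["clock"],1),round(float(abs(g[sl]-g0[sl]).mean()),2),np.round(cv2.phaseCorrelate(g0[sl],g[sl])[0],2))
im=cv2.resize(f["pixels"],None,fx=5,fy=5,interpolation=2);draw_=cv2.resize
b=im[(q[1]-55)*5:(q[1]+55)*5,(q[0]-55)*5:(q[0]+55)*5]
cv2.imwrite("pics/hang.png",b)
E
```

```text
31.9 0.91 [0.02 0.02]
32.3 0.97 [0.01 0.  ]
32.7 0.89 [-0.   -0.01]
33.1 0.94 [-0.01  0.02]
33.5 0.97 [0.02 0.  ]
33.9 0.93 [-0.01  0.01]
34.3 0.89 [ 0.01 -0.  ]
34.7 0.94 [-0.01 -0.01]
35.1 0.91 [0.01 0.01]
35.5 0.92 [0.   0.01]
```

View pics/hang.png

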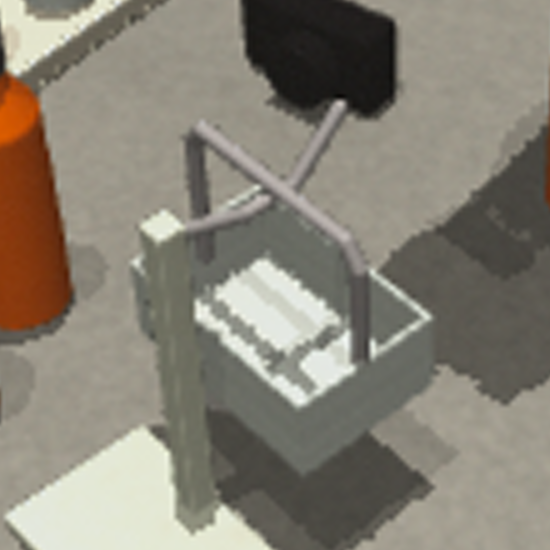

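The caddy's bar crosses the hook at crop (285,185). It hangs level, with only a residual swing of about 0.02 px. I hand in.

```bash
python3 -c "
from cell import arm
print(arm.hand_in())"
```

```text
the job is handed in; nothing more can be done
None
```

The bottle and spray can stand upright in the white tray, the caddy hangs level and still on the hook, and the job was handed in at about 36 s; I moved no other item on the bench.

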